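# Hold the plasma torch up to the inspection microscope

### The arm

A 6-joint arm with a two-finger parallel gripper is mounted at the origin on the work surface. World frame = base frame: x ahead of the robot, y to its left, z up, the work surface at z = 0. Lengths are in m, angles in rad, forces in N, time in s.
With the tool pointing down it reaches from about 0.25 to 0.725 m from the base axis. Payload 9.7 kg.
Tool frame: the origin (TCP) lies midway between the tips of the shut fingers; the grasp point (between the pads) lies env.tcp_to_grasp behind it (env.tcp_to_grasp is the distance from the TCP to the grasp point, in m); z points along the fingers, y is the line along which they close (so a half turn about z gives the same grasp; the last joint's range is limited). The gripper opens to 85 mm and grips with 20 to 120 N. Pads are 22 mm wide; open, the fingers measure 114 mm over their backs; the gripper's body (76 mm by 85 mm) begins 54 mm behind the grasp point. The pads swing forward as they close: fully open they stand 13 mm farther back than shut.
Start: joints at [1.125, 0.087, 0.176, 1.66, 0, 1.571], TCP at [0.237, 0.496, 0.231] pointing down, gripper open.
Joint ranges: [-3.13, 3.13], [-0.85, 1.81], [-1.15, 1.24], [-2.2, 2.28], [-1.44, 1.52], [-3.14, 3.14]. Speed limits (rad/s): [2.22, 2.22, 2.57, 3.14, 3.14, 3.14].

### API

Orientations are given as a 3x3 rotation matrix whose columns are the frame's x, y, z axes.
In Python, from plant import env gives the robot as it stands.
- The arm moves only by the tool carry_out, never from a script. Its argument "moves" is a list of rows, each a list of 3 entries, a list of its own where there are three numbers: the shift along the tool's x, y, z in mm, then the turn, a rotation vector about the tool's x, y, z in degrees, then the opening in per cent of the stroke, from 0 (shut) to 100 (fully open). A call has 1 to 20 rows; each row is the pose to reach, as a shift and turn from the pose commanded when the call began, along the tool's axes at that moment; what a row does not reach only later rows make up. A row lasts 1/8 s, in which the tool goes at most 62.5 mm and 10.7 degrees, less where a joint would pass 70% of its speed; a pose out of reach is approached as far as the arm can. A call with a gripper value outside its range is refused whole. The fingers move at their own pace and stop on an object; "newtons" is the grip in N (left out, the last holds). Time passes only in rows, so rows that repeat a pose let the fingers close. It gives the time, the measured TCP pose, the force, the opening and the grip force at its end, in the units of the state.
- env.observe(): the state, without advancing time (a new reading comes with each control period).
- env.capture(name): name is "scene" or "top"; returns the picture (420x560x3 uint8, red, green, blue); there is no depth.
- env.camera_model(name): a dict with "vfov" (degrees; the focal length in pixels is half the picture's height over the tangent of half this angle, whatever the lens; pixels are square), "cx", "cy" (the principal point, pixels), "R" (3x3) and "t" (3): a world point X has camera coordinates R X + t. Camera axes: x right, y down, z forward; pixel columns grow to the right and rows downward; lengths in m; the calibration is good to about 2 mm. A picture is of the moment at which its call begins. camera_model takes no time and is no camera call.
- env.hand_in(): hands the job in; it is judged then, once.
The state is a dict: "time_s": time; "q": joint angles; "dq": joint speeds; "effort": joint torques, N m; "eef_pos": TCP position; "tcp_rot": TCP orientation; "force": force on the tool from outside, world axes, zero at the start; "ft_torque": the same for the moment, N m; "opening": opening from 0.0 (shut) to 1.0 (fully open); "grasp_force": force on a finger pad.
Only numpy, scipy, OpenCV 4.12 (cv2) and the standard library are available. Lean on these libraries where they do the work, as an engineer would, in place of code of your own. Each camera call takes 0.05 s, during which the arm holds its last target. There are 200 camera calls.

### The job

Take the spectrometer's torch by its tan grip block, gripper off the quartz, and draw it straight back out of the copper coil without pushing on the coil. Hold it up in the air to the inspection microscope, its open mouth centred in view about 75 mm from the lens and the microscope looking straight down the tube, and finish still holding it there, steady, for my colleague to look for cracks. Leave the microscope as it is set and the other things on the bench where they are.

Things in the scene. Friction and masses are not known exactly. Their poses are not given: they have to be found in the camera images.
- torch: Torch to inspect, 0.11 to 0.16 kg. Origin on the quartz tube's axis, mid grip block; +x along the tube to the mouth, z up, level at the start. Tan block 48 (x) x 32 (y, flat sides to grip) x 34 (z) mm, centred on the origin; then a tan 28 x 28 plug, x = 24 to 58, then clear tube, 20 dia, to the mouth at x = 143. Gas inlets hang below the block to z = -31; glass ball joint behind it to x = -50.
- torch_mouth (a point): Centre of the open end of the torch's quartz tube, 143 mm along x from the torch's origin; the torch's axes.
- torch_quartz: Clear quartz tube of the torch, fixed to it (the torch's origin and axes): 20 mm in diameter, x = 58 to 143 mm. The gripper must not touch it.
- carriage: Torch carriage, fixed: aluminium plate 220 (x) x 110 (y), top at 14 mm; origin on the bench under its middle. The torch starts along carriage +x, its origin at (-75, 0, 75) mm. The plug lies in a grey saddle, x = -51 to -17, 47 wide: channel 31 wide, floor at z = 61, cheeks up to 75, open above and at both ends. The grip block stands free behind it (-x), against its back face.
- coil: Copper coil, three turns round the quartz tube, fixed on the carriage; origin at its centre on the torch's starting axis, axes as the carriage. Bore 31 mm, outside 39, x = -14 to +14. The mouth starts 19 mm in front (+x) of its centre: the torch is clear after 33 mm of travel along -x.
- stand: Grey microscope stand, fixed. Origin on the bench; the base (120 x 140 x 14 mm) spans x = 180 to 300, the column, 16 in diameter and 345 high, stands at x = 260. The microscope tilts about the point (185, 0, 260).
- lens (a point): Centre of the front face of the inspection microscope (white barrel 35 mm in diameter, black collar, 107 mm long, ring of small lights). It looks along its own -x, downwards and towards the robot; +x runs up the barrel, y is level. The torch's +x must run along this +x, its mouth about 75 mm out along this -x.
- scope (a joint): Downward tilt of the microscope, rad: 0 is level, larger looks further down; set between 0.1 and 0.5, stiff; stays where it is.
- spare: Spare torch, same shape with a white block, lying on two blue supports in a white drying tray; leave alone. Origin and axes as the torch.
- wash_bottle: White wash bottle with red cap and spout, 66 in diameter, 200 high; origin under its middle.
- flask0: Volumetric flask with stopper, glass, 62 in diameter, 183 high; origin under its middle.
- flask1: The other volumetric flask, the same.
- beaker: Small glass beaker, 68 in diameter, 85 high; origin under its middle.
- sample_jar: Sample jar with blue cap, 48 in diameter, 70 high; origin under its middle.
- nebulizer: Small glass nebulizer lying on the bench near the robot, 74 long, 12 thick; origin underneath its middle.
Things that resemble listed ones, but are neither listed nor needed, are in the scene too. Of the things like the torch, leave any that is purple; of the rest the smaller one is meant.

How it is judged:
On the way:
1. the torch is drawn back out of the coil, held by the gripper (x of torch_mouth in the frame of coil below -0.018 m and contact force between the fingers and torch above 1 N), for 0.2 s.
At the end, for the whole second after the job is handed in: The gripper holds the torch in the air, touching neither carriage nor stand and still: its mouth 60 to 90 mm in front of the lens and within 10 mm of the microscope's axis sideways and up or down, its tube within 0.17 rad (10 degrees) of that axis, grip block away from the lens (x of torch_mouth in the frame of lens between -0.09 and -0.06 m and y of torch_mouth in the frame of lens between -0.01 and 0.01 m and z of torch_mouth in the frame of lens between -0.01 and 0.01 m and angle between the x axis of torch and the x axis of lens, either way round below 0.17 rad and x of torch in the frame of lens below -0.15 m and contact force between the fingers and torch above 1 N and contact force between torch and carriage below 0.05 N and contact force between torch and stand below 0.05 N and height (world z) of torch above 0.09 m and linear speed of torch below 0.02 m/s and angular speed of torch below 0.15 rad/s); the arm keeps its last pose, push and grip.
It fails at once if the gripper touches the quartz tube (more than 0.5 N) (contact force between any of the fingers, the arm and torch_quartz above 0.5 N).
It fails at once if the coil is pushed by anything (more than 3 N) (contact force between anything else and coil above 3 N).
It fails at once if the microscope is knocked out of its setting (lens moved more than 4 mm) (distance of lens from where it was at the start of the episode above 0.004 m).
It fails at once if another thing on the bench (spare torch, bottle, flask, beaker, jar, nebulizer) is moved by more than 25 mm (distance of any of spare, wash_bottle, flask0, flask1, beaker, sample_jar, nebulizer from where it was at the start of the episode above 0.025 m).
It also fails if it takes over 38 s, if anything falls off the work surface, if the arm or the gripper's body presses on something with over 40 N, if the wrist force passes 120 N, or if a joint passes its speed limit or range.

## Working session

There is one attempt and no reset: what is moved stays moved. The work goes in short steps, Python scripts to look and compute and a tool call to move; the robot and the scene stay as the last step left them, time stands still between calls to the robot, and variables do not carry over. Pictures are saved under pics/ and viewed, at most 10 in all, crops included, and the job is handed in when it is done.

Besides the shell and the picture viewer there is one more tool, called after "Emit:" as name(argument=value, ...) on one line, values as JSON. carry_out: Moves the arm, as the interface text tells. Its arguments: {"type":"object","properties":{"moves":{"type":"array"},"newtons":{"type":"number"}},"required":["moves"]}

```bash
mkdir -p pics; ls; python3 - <<'E'
from plant import env
import cv2,numpy as np
for n in("scene","top"):
    im=env.capture(n); cv2.imwrite(f"pics/{n}0.png",im[:,:,::-1])
    m=env.camera_model(n); print(n,m["vfov"],m["cx"],m["cy"],np.round(m["R"],4).tolist(),np.round(m["t"],4).tolist())
print(env.observe(),env.tcp_to_grasp)
E
```

```text
pics
scene 50.92961536667602 279.80448999113804 219.03647811623077 [[-0.7481, 0.6636, 0.0025], [0.5733, 0.6482, -0.5012], [-0.3342, -0.3735, -0.8653]] [0.3712, -0.2124, 1.5507]
top 51.748842056126925 287.5507749648936 204.66864416020357 [[0.0084, -0.9999, -0.0092], [-0.9972, -0.0077, -0.0747], [0.0746, 0.0098, -0.9972]] [-0.0073, 0.5216, 1.4102]
{'time_s': 0.1, 'q': array([1.12499750e+00, 8.74255049e-02, 1.75207126e-01, 1.65977307e+00,
       1.50237026e-05, 1.57077955e+00]), 'dq': array([ 0.00022149, -0.00128911,  0.00254087, -0.00035424, -0.00031849,
       -0.00108928]), 'effort': array([ 4.01644838e-04, -5.21561086e+01,  4.65654516e+01,  1.60486816e-02,
       -4.82796872e-05,  3.87426564e-05]), 'eef_pos': array([0.23706048, 0.49607269, 0.23063951]), 'tcp_rot': array([[-9.02273740e-01,  4.31163332e-01, -5.28866389e-04],
       [ 4.31163656e-01,  9.02273103e-01, -1.07184017e-03],
       [ 1.50437408e-05, -1.19512120e-03, -9.99999286e-01]]), 'force': array([ 0.57181414, -0.32083765, -0.56137348]), 'ft_torque': array([ 0.00619439,  0.01978589, -0.00275138]), 'grasp_force': 0.0, 'opening': 1.0017286176675002} 0.0187
```

View pics/scene0.png

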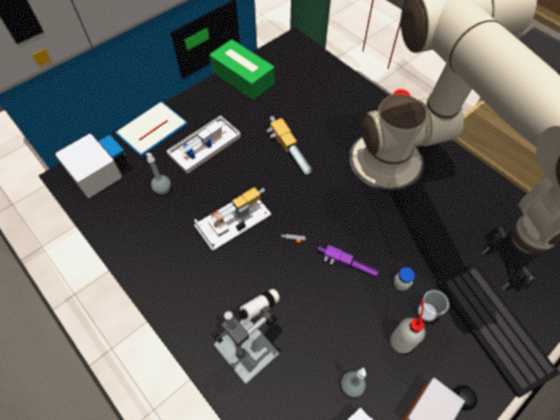

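View pics/top0.png

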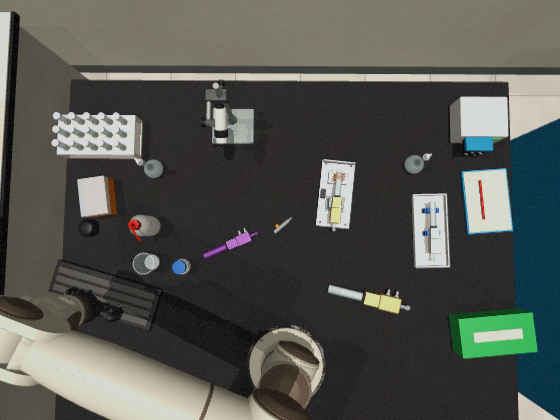

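The tan torch sits on the white carriage at (336,205) top and (240,205) scene. The microscope is at (222,118) top and (255,315) scene. The purple one and the bigger tan one are decoys. I'll enlarge next.

```bash
cat > h.py <<'E'
import numpy as np,cv2
from plant import env
def P(n,X):
    m=env.camera_model(n);f=210/np.tan(np.radians(m["vfov"]/2))
    c=np.atleast_2d(X)@np.array(m["R"]).T+np.array(m["t"])
    return c[:,:2]/c[:,2:]*f+[m["cx"],m["cy"]]
def ray(n,uv):
    m=env.camera_model(n);f=210/np.tan(np.radians(m["vfov"]/2));R=np.array(m["R"])
    d=R.T@np.array([(uv[0]-m["cx"])/f,(uv[1]-m["cy"])/f,1]);return -R.T@m["t"],d/np.linalg.norm(d)
def tri(a,b,na="scene",nb="top"):
    o1,d1=ray(na,a);o2,d2=ray(nb,b)
    s=np.linalg.lstsq(np.c_[d1,-d2],o2-o1,rcond=None)[0]
    p,q=o1+s[0]*d1,o2+s[1]*d2;return (p+q)/2,np.linalg.norm(p-q)
def onz(n,uv,z):
    o,d=ray(n,uv);return o+d*(z-o[2])/d[2]
def crop(im,x,y,w,h,k):
    return cv2.resize(im[y:y+h,x:x+w],None,fx=k,fy=k,interpolation=cv2.INTER_CUBIC)[:,:,::-1]
E
python3 - <<'E'
from h import *
s=env.capture("scene");t=env.capture("top")
# 400x300 tiles, k=4
a=np.hstack([crop(s,185,175,100,75,4),crop(t,295,155,100,75,4)])
b=np.hstack([crop(s,195,280,100,106,4)[:300*2],crop(t,180,72,100,106,4)])
cv2.imwrite("pics/c1.png",np.vstack([crop(s,185,175,100,75,4)]) if 0 else a);cv2.imwrite("pics/c2.png",b)
print(P("top",[[0,0,0]]),P("scene",[[0,0,0]]),P("top",[env.observe()["eef_pos"]]),P("scene",[env.observe()["eef_pos"]]))
E
```

```text
[[285.32335806 364.82498302]] [[385.37513804 158.62709337]] [[106.27429249 299.78209423]] [[492.37907757 271.54242209]]
```

View pics/c1.png

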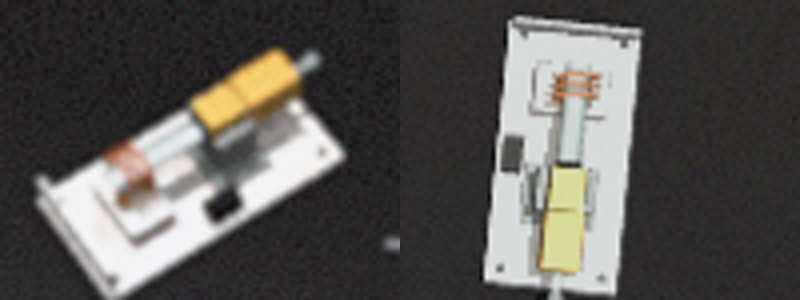

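View pics/c2.png

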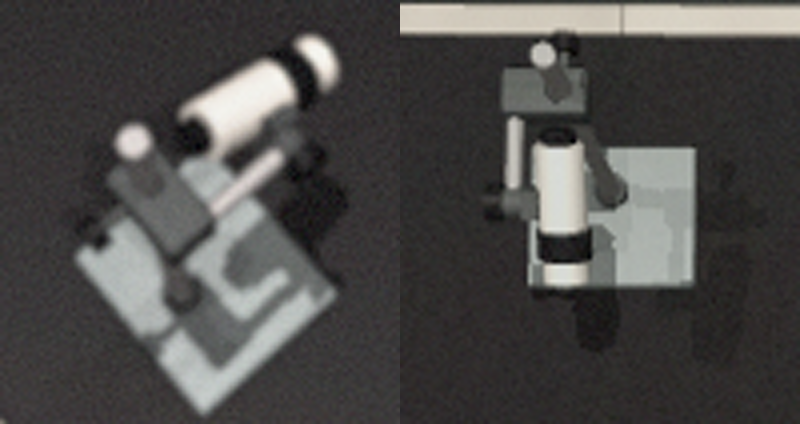

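```bash
cat > fit.py <<'E'
from h import *
from scipy.optimize import least_squares as LS
def px(p,x0,y0,ux=0): p=np.array(p,float);return (p-[ux,0]+.5)/4-.5+[x0,y0]
def T(x,y,yaw): c,s=np.cos(yaw),np.sin(yaw);return np.array([[c,-s,0],[s,c,0],[0,0,1]]),np.array([x,y,0])
# carriage+torch, carriage-frame points mm
S=px([(120,300),(345,155)],185,175); S3=np.array([(110,-55,14),(-110,-55,14)])/1e3
Tt=px([(640,36),(615,295),(485,283)],295,155,400);T3=np.array([(110,-55,14),(-110,-55,14),(-110,55,14)])/1e3
Tb=px([(577,272),(541,268),(547,210),(584,211),(551,168),(584,168)],295,155,400)
B3=np.array([(-99,-16,92),(-99,16,92),(-51,16,92),(-51,-16,92),(-17,14,89),(-17,-14,89)])/1e3
def r(p):
    R,t=T(*p)
    return np.concatenate([P("scene",S3@R.T+t)-S,P("top",T3@R.T+t)-Tt,P("top",B3@R.T+t)-Tb]).ravel()
a=LS(r,[.45,-.15,0],loss="soft_l1");print("carriage",a.x.round(4),r(a.x).reshape(-1,2).round(1).tolist())
R,t=T(*a.x)
# barrel
Sb=px([(200,93),(250,66),(300,38),(338,62),(330,45),(336,80),(310,102),(270,125),(230,146)],195,280)
Bt=px([(534,160),(538,220),(541,275),(583,160),(587,220),(589,275),(565,286)],180,72,400)
th=np.linspace(0,2*np.pi,60)
def ax(p): 
    az,ti=p[3:5];x=np.array([np.cos(az)*np.cos(ti),np.sin(az)*np.cos(ti),np.sin(ti)]);y=np.array([-np.sin(az),np.cos(az),0])
    return np.c_[x,y,np.cross(x,y)]
def cyl(p,L=.107,rr=.0175):
    A=ax(p);c=np.c_[0*th,rr*np.cos(th),rr*np.sin(th)]
    return np.r_[c,c+[L,0,0]]@A.T+p[:3]
def rb(p):
    o=[]
    for n,q in(("scene",Sb),("top",Bt)):
        h=cv2.convexHull((P(n,cyl(p))).astype(np.float32))
        o+=[cv2.pointPolygonTest(h,tuple(map(float,u)),True) for u in q]
    return np.array(o)
c,e=tri(px([(322,62)],195,280)[0],px([(565,270)],180,72,400)[0]);print("front approx",c,e)
b=LS(rb,[*c,0,.3],x_scale=[.01,.01,.01,.1,.1],diff_step=1e-3,loss="soft_l1")
if __name__=="__main__":
    print("lens",b.x.round(4),rb(b.x).round(1))
    s=env.capture("scene");tp=env.capture("top");tiles=[]
    K=4
    box=np.array([(x,y,z) for x in(-99,-51) for y in(-16,16) for z in(58,92)]+[(x,y,z) for x in(-51,-17) for y in(-14,14) for z in(61,89)]+[(110*i,55*j,14) for i in(-1,1) for j in(-1,1)])/1e3@R.T+t
    coil=np.c_[0*th+.014,.0195*np.cos(th),.0195*np.sin(th)+.075]+[.049,0,0]
    pts=np.r_[box,coil@R.T+t]
    for n,im,(x,y),X in(("scene",s,(185,175),pts),("top",tp,(295,155),pts),("scene",s,(195,280),cyl(b.x)),("top",tp,(180,72),cyl(b.x))):
        g=np.ascontiguousarray(crop(im,x,y,100,75,K))
        for u in (P(n,X)-[x,y]+.5)*K-.5: cv2.circle(g,tuple(int(round(v)) for v in u),2,(0,255,0),-1)
        tiles.append(g)
    cv2.imwrite("pics/ov.png",np.vstack([np.hstack(tiles[:2]),np.hstack(tiles[2:])]))
    # stand base check
    for q in [(695,148),(695,287),(528,287)]: print("base",onz("top",px([q],180,72,400)[0],.014).round(3))
    print("block tri", tri(px([(300,85)],185,175)[0],px([(577,272)],295,155,400)[0]))
    print(tri(px([(250,117)],185,175)[0],px([(584,211)],295,155,400)[0]))
E
python3 fit.py
```

```text
carriage [ 0.5597 -0.1583 -0.0844] [[-21.0, -25.1], [-20.3, -23.3], [-0.9, -1.1], [-0.1, -0.1], [-0.9, -0.1], [0.5, 0.5], [-0.7, 0.6], [-0.9, -0.2], [0.0, 0.5], [-0.5, -0.3], [0.2, 0.5]]
front approx [0.68487356 0.18757904 0.24508193] 0.010037379170585871
lens [0.6812 0.1854 0.2342 0.     0.4778] [-0.1  0.2  0.4 -0.4 -0.5  0.1 -0.5 -0.2  0.6  0.4  0.4  0.3  0.2 -0.
  0.2  1. ]
base [0.846 0.115 0.014]
base [0.727 0.113 0.014]
base [0.726 0.254 0.014]
block tri (array([ 0.45514925, -0.16183714,  0.03954908]), np.float64(0.022848925219931995))
(array([ 0.50426453, -0.16727551,  0.03671476]), np.float64(0.024554666433412375))
```

View pics/ov.png

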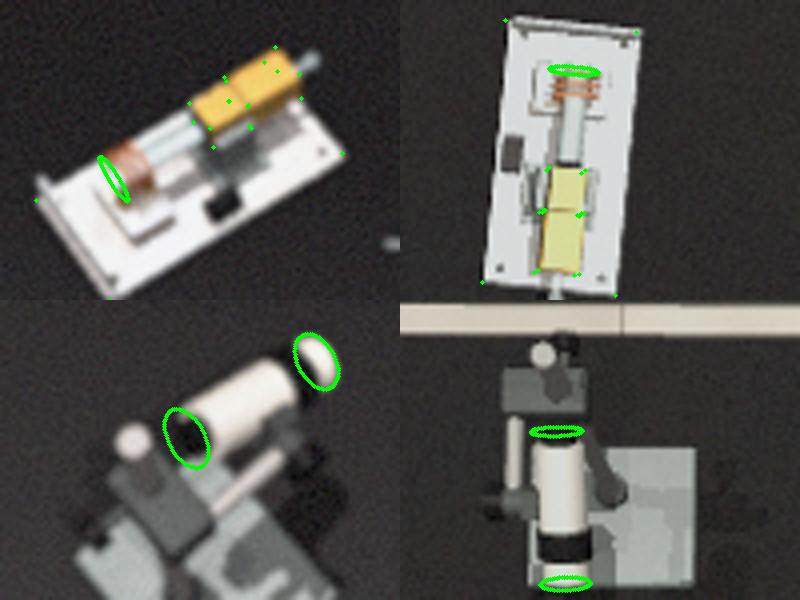

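The overlay fits the carriage and torch well in both views, though I mislabelled the scene corner side. The barrel fits, but its azimuth was stuck at 0. I'll fix both and compute the approach.

```bash
sed -i 's/(120,300),(345,155)\],185,175)/(38,199),(345,153),(300,74),(276,47)],185,175)/; s/S3=np.array(.*)\/1e3$/S3=np.array([(110,-55,14),(-110,55,14),(-99,16,92),(-99,-16,92)])\/1e3/; s/\[\*c,0,.3\]/[*c,.05,.3]/' fit.py
sed -i 's/tri(px(\[(300,85)\]/tri(px([(276,47)]/; s/^    print(tri.*$/    print(tri(px([(300,74)],185,175)[0],px([(541,268)],295,155,400)[0]))/' fit.py
cat > mv.py <<'E'
from h import *
from scipy.spatial.transform import Rotation as Ro
def mv(p,R,frm=None):
    o=env.observe();p0,R0=frm or (o["eef_pos"],o["tcp_rot"])
    return ((np.array(p)-p0)@R0*1e3).round(1).tolist(),np.degrees(Ro.from_matrix(R0.T@R).as_rotvec()).round(1).tolist()
E
python3 - <<'E'
import runpy;g=runpy.run_path("fit.py",run_name="__main__")
from mv import *
R,t=g["R"],g["t"];o=R@[-.075,0,.075]+t;print("torch",o)
Rt=np.c_[-R[:,0],R[:,1],[0,0,-1]]
print(mv(o+[0,0,.131],Rt), mv(o+[0,0,-.019],Rt))
Rl=g["ax"](g["b"].x);print(Rl.round(3).tolist())
E
```

```text
carriage [ 0.5594 -0.1591 -0.0901] [[-0.6, -0.2], [-0.9, -0.0], [-0.3, -0.1], [-0.2, -0.2], [-0.5, -0.9], [-0.1, 0.1], [-0.8, -0.2], [0.6, 0.6], [-0.7, 0.6], [-0.8, -0.2], [0.2, 0.6], [-0.2, -0.3], [0.4, 0.6]]
front approx [0.68487356 0.18757904 0.24508193] 0.010037379170585871
lens [ 0.6813  0.1861  0.2346 -0.016   0.4672] [ 0.1  0.2  0.2 -0.4 -0.6  0.2 -0.4 -0.2  0.4  0.2  0.4  0.5  0.4 -0.
 -0.   0.8]
base [0.846 0.115 0.014]
base [0.727 0.113 0.014]
base [0.726 0.254 0.014]
block tri (array([ 0.46091533, -0.16384101,  0.09485643]), np.float64(0.0007753176951416745))
(array([ 0.46286587, -0.13506832,  0.09155962]), np.float64(0.0037532975893713226))
torch [ 0.4847356  -0.15239047  0.075     ]
([-503.0, -478.4, 25.3], [-0.0, -0.0, -20.4]) ([-503.0, -478.4, 175.3], [-0.0, -0.0, -20.4])
[[0.893, 0.016, -0.45], [-0.014, 1.0, 0.007], [0.45, 0.0, 0.893]]
```

View pics/ov.png

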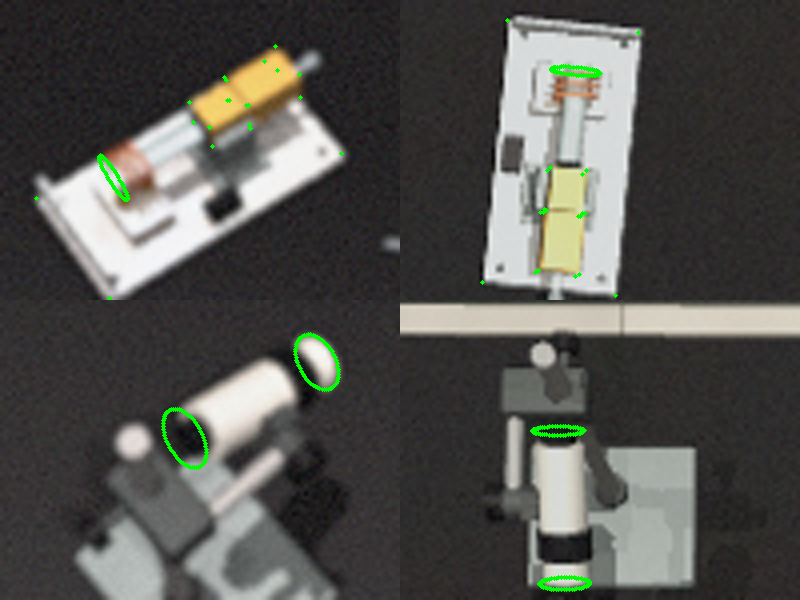

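The overlay agrees: triangulated block top is 93 mm against 92 stated. The torch is at (0.485, -0.152, 0.075) and the lens at (0.681, 0.186, 0.235), tilt 0.47. Moving above the torch.

Emit:
carry_out(moves=[[[0,0,-60],[0,0,0],100],[[-100,-95,-90],[0,0,-10],100],[[-200,-190,-90],[0,0,-20.4],100],[[-300,-285,-90],[0,0,-20.4],100],[[-400,-380,-60],[0,0,-20.4],100],[[-503,-478.4,-20],[0,0,-20.4],100],[[-503,-478.4,25.3],[0,0,-20.4],100],[[-503,-478.4,25.3],[0,0,-20.4],100],[[-503,-478.4,25.3],[0,0,-20.4],100],[[-503,-478.4,25.3],[0,0,-20.4],100],[[-503,-478.4,25.3],[0,0,-20.4],100],[[-503,-478.4,25.3],[0,0,-20.4],100],[[-503,-478.4,25.3],[0,0,-20.4],100],[[-503,-478.4,25.3],[0,0,-20.4],100],[[-503,-478.4,25.3],[0,0,-20.4],100],[[-503,-478.4,25.3],[0,0,-20.4],100],[[-503,-478.4,25.3],[0,0,-20.4],100],[[-503,-478.4,25.3],[0,0,-20.4],100]], newtons=30)

```text
time_s: 2.65
eef_pos: [0.4847, -0.1518, 0.2063]
tcp_rot: [[-0.996, 0.089, 0.0], [0.089, 0.996, -0.0], [-0.0, -0.0, -1.0]]
force: [0.4, -0.1, -0.8]
opening: 1.001
grasp_force: 0.0
```

Emit:
carry_out(moves=[[[0,0,50],[0,0,0],100],[[0,0,100],[0,0,0],100],[[0,0,130],[0,0,0],100],[[0,0,150],[0,0,0],100],[[0,0,150],[0,0,0],100],[[0,0,150],[0,0,0],100]])

```text
time_s: 3.4
eef_pos: [0.4852, -0.1524, 0.0571]
tcp_rot: [[-0.996, 0.09, 0.001], [0.09, 0.996, -0.0], [-0.001, -0.0, -1.0]]
force: [1.2, 0.1, 1.0]
opening: 1.001
grasp_force: 0.0
```

```bash
python3 - <<'E'
from mv import *
s=env.capture("scene");t=env.capture("top")
cv2.imwrite("pics/g1.png",np.hstack([crop(s,185,140,100,130,4),crop(t,295,130,100,130,4)]))
o=env.observe();print(o["eef_pos"],o["q"].round(2),o["force"])
E
```

```text
[ 0.48538276 -0.1524338   0.05727989] [-0.3  -0.01 -0.26  1.32  0.   -0.21] [0.31061281 0.26107854 0.69295876]
```

View pics/g1.png

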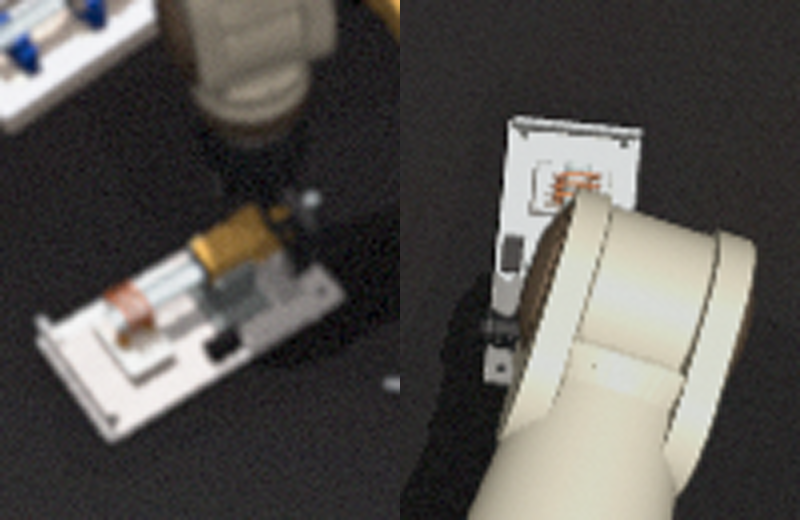

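The fingers straddle the block at scene crop (260,235), and the torch and coil are undisturbed. Closing slowly.

Emit:
carry_out(moves=[[[0,0,0],[0,0,0],60],[[0,0,0],[0,0,0],45],[[0,0,0],[0,0,0],42],[[0,0,0],[0,0,0],40],[[0,0,0],[0,0,0],38],[[0,0,0],[0,0,0],36]], newtons=25)

```text
time_s: 4.25
eef_pos: [0.4847, -0.1523, 0.056]
tcp_rot: [[-0.996, 0.09, -0.0], [0.09, 0.996, -0.0], [0.0, -0.0, -1.0]]
force: [-0.6, 0.3, 0.5]
opening: 0.374
grasp_force: 24.9
```

Emit:
carry_out(moves=[[[0,0,0],[0,0,0],20],[[0,0,0],[0,0,0],20],[[0,0,-1],[0,0,0],20],[[0,0,-1.5],[0,0,0],20]], newtons=45)

```text
time_s: 4.75
eef_pos: [0.4846, -0.1522, 0.0572]
tcp_rot: [[-0.996, 0.09, -0.0], [0.09, 0.996, 0.0], [0.0, 0.0, -1.0]]
force: [0.6, -0.5, -2.4]
opening: 0.368
grasp_force: 45.5
```

Force −2.4 N, roughly the torch's weight. Tool +x is along carriage −x, so I draw back 70 mm.

Emit:
carry_out(moves=[[[5,0,0],[0,0,0],20],[[12,0,0],[0,0,0],20],[[20,0,0],[0,0,0],20],[[28,0,0],[0,0,0],20],[[36,0,0],[0,0,0],20],[[44,0,0],[0,0,0],20],[[52,0,0],[0,0,0],20],[[60,0,0],[0,0,0],20],[[66,0,0],[0,0,0],20],[[70,0,0],[0,0,0],20],[[70,0,0],[0,0,0],20],[[70,0,0],[0,0,0],20]])

```text
time_s: 6.25
eef_pos: [0.4152, -0.146, 0.0575]
tcp_rot: [[-0.996, 0.09, 0.0], [0.09, 0.996, -0.0], [-0.0, -0.0, -1.0]]
force: [-0.1, -0.8, -1.6]
opening: 0.371
grasp_force: 45.5
```

```bash
python3 - <<'E'
from mv import *
s=env.capture("scene")
cv2.imwrite("pics/g2.png",crop(s,185,120,130,140,4))
o=env.observe();print(o["eef_pos"],o["q"].round(2),o["force"],o["ft_torque"],o["grasp_force"])
E
```

```text
[ 0.41515788 -0.14602525  0.05750052] [-0.34 -0.17 -0.41  1.33  0.   -0.25] [-0.14980403 -0.02474955 -1.85223223] [0.02096752 0.0569853  0.03903708] 45.45145869255066
```

View pics/g2.png

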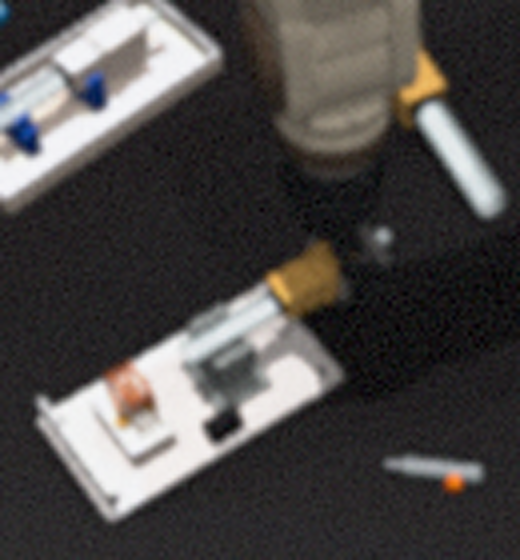

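The picture shows the mouth (crop 190,350) well clear of the coil (130,390), and the coil intact. Next I lift and compute the presentation pose.

Emit:
carry_out(moves=[[[0,0,-15],[0,0,0],20],[[0,0,-40],[0,0,0],20],[[0,0,-70],[0,0,0],20],[[0,0,-100],[0,0,0],20],[[0,0,-100],[0,0,0],20],[[0,0,-100],[0,0,0],20]])

```text
time_s: 7.05
eef_pos: [0.4149, -0.146, 0.1572]
tcp_rot: [[-0.996, 0.09, -0.0], [0.09, 0.996, 0.0], [0.0, 0.0, -1.0]]
force: [-0.3, 0.3, -2.7]
opening: 0.369
grasp_force: 45.4
```

```bash
cat > goal.py <<'E'
import runpy,io,contextlib
with contextlib.redirect_stdout(io.StringIO()): g=runpy.run_path("fit.py")
from mv import *
p=g["b"].x.copy();p[3]=-.005;A=g["ax"](p)
Rg=np.c_[-A[:,0],A[:,1],-A[:,2]]
def G(d): return p[:3]-A[:,0]*(d+.143)+.019*Rg[:,2]
E
python3 - <<'E'
from goal import *
print(G(.075),mv(G(.075),Rg),mv(G(.125),Rg))
E
```

```text
[0.49526269 0.18698773 0.11947069] ([-50.2, 338.8, 37.7], [-1.1, -26.8, -4.8]) ([-5.7, 335.0, 60.2], [-1.1, -26.8, -4.8])
```

Emit:
carry_out(moves=[[[0,40,0],[0,-5,0],20],[[0,90,0],[0,-10,-1],20],[[0,140,10],[-0.4,-15,-2],20],[[-2,190,30],[-0.6,-20,-3],20],[[-4,240,45],[-1,-25,-4],20],[[-5,290,55],[-1.1,-26.8,-4.8],20],[[-5.7,320,60.2],[-1.1,-26.8,-4.8],20],[[-5.7,335,60.2],[-1.1,-26.8,-4.8],20],[[-5.7,335,60.2],[-1.1,-26.8,-4.8],20],[[-5.7,335,60.2],[-1.1,-26.8,-4.8],20],[[-5.7,335,60.2],[-1.1,-26.8,-4.8],20],[[-20,336,53],[-1.1,-26.8,-4.8],20],[[-35,337.5,45],[-1.1,-26.8,-4.8],20],[[-45,338.5,40],[-1.1,-26.8,-4.8],20],[[-50.2,338.8,37.7],[-1.1,-26.8,-4.8],20],[[-50.2,338.8,37.7],[-1.1,-26.8,-4.8],20],[[-50.2,338.8,37.7],[-1.1,-26.8,-4.8],20],[[-50.2,338.8,37.7],[-1.1,-26.8,-4.8],20]])

```text
time_s: 9.3
eef_pos: [0.495, 0.1869, 0.1196]
tcp_rot: [[-0.893, 0.004, 0.451], [0.004, 1.0, -0.003], [-0.451, -0.001, -0.893]]
force: [0.4, 1.1, -1.7]
opening: 0.367
grasp_force: 45.5
```

```bash
python3 - <<'E'
from goal import *
o=env.observe();print(o["eef_pos"],G(.075),mv(G(.075),Rg),o["force"],o["grasp_force"])
R0=o["tcp_rot"];m=o["eef_pos"]-R0[:,2]*.019-R0[:,0]*.143
th=np.linspace(0,6.28,40)
tu=np.r_[[m+R0[:,1]*.01*np.cos(a)+R0[:,2]*.01*np.sin(a)+R0[:,0]*s for a in th for s in(0,.085)]]
blk=o["eef_pos"]+np.array([(x,y,-.019+z) for x in(-.024,.024) for y in(-.016,.016) for z in(-.017,.017)])@R0.T
axl=np.array([p[:3]-A[:,0]*s for s in np.linspace(0,.075,20)])
tl=[]
for n,(x,y) in(("scene",(225,225)),("top",(180,100))):
    raw=crop(env.capture(n),x,y,100,75,4);gg=raw.copy()
    for X,c in((tu,(0,255,0)),(blk,(0,0,255)),(axl,(255,0,255)),(g["cyl"](p),(255,255,0))):
        for u in (P(n,X)-[x,y]+.5)*4-.5: cv2.circle(gg,tuple(int(round(v)) for v in u),1,c,-1)
    tl.append(np.vstack([raw,gg]))
cv2.imwrite("pics/f1.png",np.hstack(tl))
E
```

```text
[0.49503757 0.18694848 0.11959389] [0.49526269 0.18698773 0.11947069] ([-0.1, 0.0, 0.2], [-0.0, 0.0, 0.1]) [ 0.39950746  1.10808818 -1.69414268] 45.487934947013855
```

View pics/f1.png

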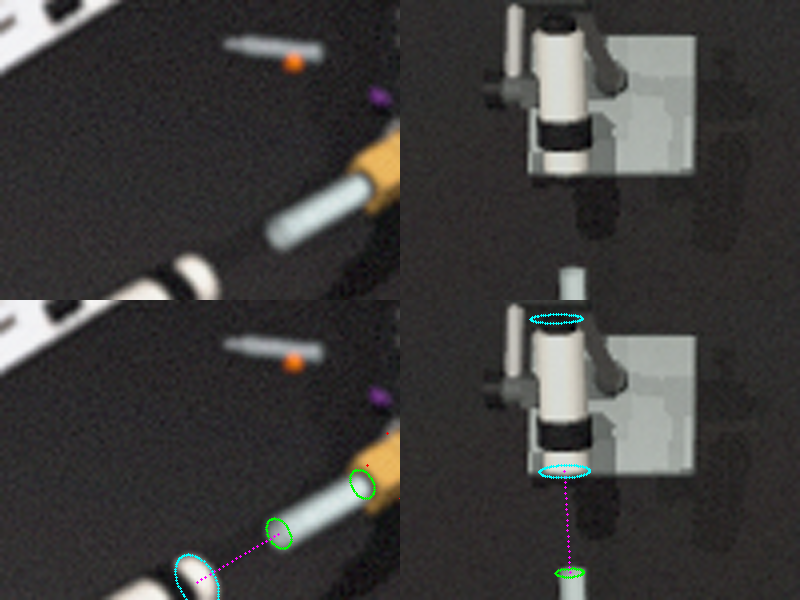

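The tube mouth lies under its predicted ring in both views (within about 1 mm), and the fitted axis passes through the stand's stated pivot, (0.731, 0.186, 0.260). It is steady, so I'm handing it in.

```bash
python3 -c "
from plant import env
o=env.observe();print(abs(o['dq']).max());print(env.hand_in())"
```

```text
0.0036714085048002894
the job is handed in; nothing more can be done
None
```

The job is handed in at about 9.5 s: the torch was drawn out of the coil by its grip block and is held steady on the microscope's axis, its mouth about 75 mm from the lens by my measurements; the judge's result was not shown.

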